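Open the child-safe medicine bottle in the one-hand holder

ROBOT

A 6-joint arm with a two-finger parallel gripper is mounted at the origin on a cart in front of the work surface, level with it; the furniture and walls round the work are solid. World frame = base frame: x ahead of the robot, y to its left, z up, the work surface at z = 0. Lengths are in m, angles in rad, forces in N, time in s.
With the tool pointing down it reaches from about 0.35 to 0.925 m from the base axis. Payload 6.4 kg.
Tool frame: the origin (TCP) lies on the centre line of the jaws, within the pads' length; the fingertips stand 22 mm ahead of it and the grasp point (between the pads) lies 3 mm ahead of it; y points along the fingers, z is the direction in which the jaws open and shut, and the axes are right-handed (so a half turn about y gives the same grasp; the last joint's range is limited). The gripper opens to 85 mm and grips with 20 to 120 N. Pads are 22 mm wide; open, the fingers measure 114 mm over their backs; the gripper's body (76 mm by 85 mm) begins 54 mm behind the grasp point. The pads swing forward as they close: fully open they stand 13 mm farther back than shut.
Start: joints at [-1.338, 0.245, 1.558, -0, 1.339, -0.174], TCP at [0.257, -0.597, 0.232] pointing down, gripper open.
Joint ranges: [-3.13, 3.13], [-1.02, 2.26], [0.13, 2.54], [-0.95, 4.09], [0.21, 2.88], [-2.74, 2.74]. Speed limits (rad/s): [2.57, 2.57, 3.14, 3.14, 3.14, 3.14].

INTERFACE

Orientations are given as [roll, pitch, yaw] about the fixed x, y, z axes, in that order (R = Rz(yaw) Ry(pitch) Rx(roll)).
In Python, from rig import arm, imaging, ticket gives the robot as it stands.
- The arm moves only by the tool jog_arm, never from a script. Its argument "steps" is a list that holds one entry, the list of rows, each a list of 4 numbers: the shift along the tool's x, y, z in cm, then the turn about the tool's y in rad. A call has 1 to 12 rows; each row is the pose to reach, as a shift and turn from the pose measured when the call began, along the tool's axes at that moment; what a row does not reach only later rows make up. A row lasts 1/10 s, in which the tool goes at most 50 mm and 8.59 degrees, less where a joint would pass 70% of its speed; a pose out of reach is approached as far as the arm can. A call with a gripper value outside its range is refused whole. "jaw" is the finger opening in cm, from 0 to 8.54, set as the call begins (left out, the last holds). The fingers move at their own pace and stop on an object; the grip force is fixed at half the most. Time passes only in rows, so rows that repeat a pose let the fingers close. It gives the time, the measured TCP pose, the force and the opening at its end, in the units of the state.
- arm.get_obs(): the state, without advancing time (a new reading comes with each control period).
- imaging.snapshot(name): name is "scene" or "top" or "wrist"; returns the picture (420x560x3 uint8, red, green, blue); there is no depth.
- imaging.camera_info(name): a dict with "vfov" (degrees; the focal length in pixels is half the picture's height over the tangent of half this angle, whatever the lens; pixels are square), "cx", "cy" (the principal point, pixels), "eye" and "rotation" of the camera in the world. Camera axes: x right, y down, z forward; pixel columns grow to the right and rows downward; lengths in m; the calibration is good to about 2 mm. A picture is of the moment at which its call begins: read the wrist's pose just before it. camera_info takes no time and is no camera call; for the wrist camera it gives the pose at the moment of the call.
- ticket.sign_off(): hands the job in, once; it reports no verdict.
The state is a dict: "clock": time; "joints": joint angles; "joint_vel": joint speeds; "tau": joint torques, N m; "tool_pos": TCP position; "ee_rot": TCP orientation; "wrist_force": force on the tool from outside, world axes, zero at the start; "wrist_torque": the same for the moment, N m; "gripper_width": opening from 0.0 (shut) to 1.0 (fully open).
Only numpy, scipy, OpenCV 4.12 (cv2) and the standard library are available. Lean on these libraries where they do the work, as an engineer would, in place of code of your own. Each camera call takes 0.05 s, during which the arm holds its last target.

TASK

The medicine bottle stands in the one-hand holder: first swing the holder's turnbutton across the bottle's shoulder, so that the bottle cannot come up with its tight cap. Then open the child-safe cap: press it down, twist it counter-clockwise until it is free, and lift it straight off. Finish while still holding the cap upright in the gripper, a few centimetres clear above the open mouth, with the bottle still seated and locked in the holder and the things around it left alone.

Things in the scene. Friction and masses are not known exactly. Their poses are not given: they have to be found in the camera images.
- holder: one-hand bottle holder, fixed to the worktop: pale wooden board 116 x 160 mm, 18 mm high with its feet, with a square pocket (opening 67 mm, walls 10 mm thick, 50 mm above the worktop) and a 30 mm square post, 81 mm high, that carries the turnbutton. Origin: on the worktop under the pocket's centre; the post stands 80 mm from it along the holder's +y; z up.
- keeper (a joint): angle of the turnbutton about the post's vertical axis, rad. 0: its bar points along the holder's +x, clear of the bottle (start: 0 to 0.4). It turns clockwise seen from above; at 1.57 the bar points along the holder's -y, squarely over the bottle's shoulder; a stop ends the travel at 1.60. It stays where it is left (friction 0.05 Nm).
- keeper_grip (a point): centre of the turnbutton's black upright thumb grip, on the pivot axis, 97 mm above the worktop. The grip is 36 mm long (along the bar), 10 mm thick and stands from 88 to 106 mm above the worktop. x points along the flat steel bar below it: 16 mm wide, 5 mm thick, underside 83 mm above the worktop, reaching 56 mm from the pivot. z up.
- bottle_center (a point): centre of the body of the loose amber medicine bottle (about 0.2 kg), which stands in the pocket: square body 64 x 64 mm, 62 mm high, flat shoulder 80 mm above the worktop (2.5 mm below the bar), then a 41 mm wide cone and a neck of 30 mm diameter with three locking lugs. The point is on the axis, 31 mm above the underside. z up.
- bottle_mouth (a point): centre of the bottle's mouth (top of the neck), 104 mm above the bottle's underside, 122 mm above the worktop; hidden in the cap while that is on.
- cap_center (a point): centre of the round white ribbed cap, 48 mm diameter, 30 mm high, 35 g, loose but locked on the bottle's neck; z up along its axis. While locked its centre is 118 mm above the worktop (4 mm below the mouth), its lower edge 103 mm. A stopper inside it grips the neck, so even when it is turned free lifting it takes about 5 N; after 20 mm it is fully off.
- dose_center (a point): centre of a small clear drinking glass, 50 mm diameter, 59 mm high, loose, a bystander: leave it where it is.
- spare_center (a point): centre of an upright green and white carton, 50 x 64 x 107 mm, loose, a bystander: leave it where it is.
- dropper_center (a point): centre of a small amber dropper bottle, 34 mm diameter, 102 mm high, loose, a bystander: leave it where it is.
- cap_top (a point): centre of the cap's top face, 15 mm above its centre, 133 mm above the worktop while locked. Push-and-turn cap: a spring holds it up in its locked seat; push it down at least 4 mm (8 to 13 N; after 7 mm it meets the neck), keep it down and turn it counter-clockwise seen from above; from 0.8 rad it is free to lift, at about 1.1 rad it meets a stop.

How it is judged:
By the outcome, as a careful person would: the job done as asked, in the order asked, and still so for the second after the job is handed in, while the arm keeps its last pose, push and grip.
It also fails if it takes over 48 s, if anything falls off the work surface, if the arm or the gripper's body presses on something with over 40 N, if the wrist force passes 120 N, or if a joint passes its speed limit or range.

## Working session

There is one attempt and no reset: what is moved stays moved. The work goes in short steps, Python scripts to look and compute and a tool call to move; the robot and the scene stay as the last step left them, time stands still between calls to the robot, and variables do not carry over. Pictures are saved under pics/ and viewed, and the job is handed in when it is done.

Besides the shell and the picture viewer there is one more tool, called after "Request:" by a JSON object that holds its "op" and its "data". jog_arm: Moves the arm, as the interface text tells. Its arguments: {"type":"object","properties":{"steps":{"type":"array"},"jaw":{"type":"number"}},"required":["steps"]}

```bash
ls; mkdir -p pics; python3 - <<'E'
from rig import arm, imaging, ticket
import cv2
o=arm.get_obs(); print(o)
for n in ("scene","top","wrist"):
    print(n,imaging.camera_info(n)); im=imaging.snapshot(n); cv2.imwrite(f"pics/{n}0.png",im[:,:,::-1])
E
```

```text
pics
{'clock': 0.0, 'joints': array([-1.33809604e+00,  2.45814785e-01,  1.55899777e+00,  1.37756980e-05,
        1.33869104e+00, -1.74099002e-01]), 'joint_vel': array([ 5.76137395e-04,  7.72617374e-04,  1.37191307e-03, -5.76587443e-05,
        1.78323979e-03,  2.94664664e-04]), 'tau': array([-9.67098531e-04, -4.29519975e+01, -3.26122999e+01, -1.70100930e-04,
        5.43661372e-03, -1.22576535e-05]), 'tool_pos': array([ 0.25706818, -0.59641193,  0.23118859]), 'ee_rot': array([-1.57267606e+00,  3.44211655e-04, -2.73479687e+00]), 'wrist_force': array([-0.14862234,  0.3371926 , -0.12646059]), 'wrist_torque': array([-0.01430672,  0.00679689,  0.06663241]), 'gripper_width': 1.0017163917921024}
scene {'vfov': 51.52714981744325, 'cx': 277.014617599094, 'cy': 214.7560048889968, 'eye': array([0.11427133, 0.95564813, 0.65853156]), 'rotation': array([-2.07368919, -0.00505368, -2.68849544])}
top {'vfov': 42.18383450141374, 'cx': 277.9906925789571, 'cy': 207.71075264856177, 'eye': array([0.48329063, 0.0150521 , 1.49732505]), 'rotation': array([-3.08389958,  0.00662368, -1.55010226])}
wrist {'vfov': 62.01314492061874, 'cx': 276.7465082986075, 'cy': 211.12823890816497, 'eye': array([ 0.32564541, -0.56579084,  0.37263753]), 'rotation': array([ 2.84458171e+00,  1.42622837e-03, -1.16408711e+00])}
```

View pics/scene0.png

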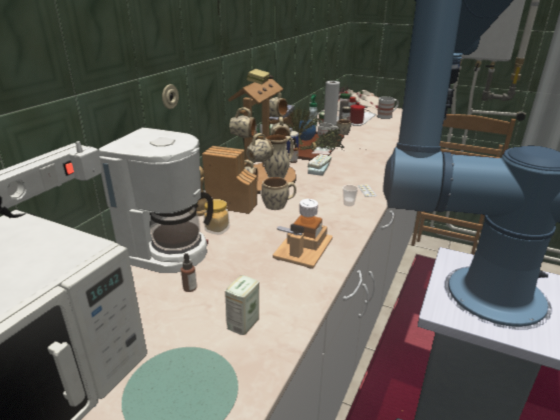

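View pics/top0.png

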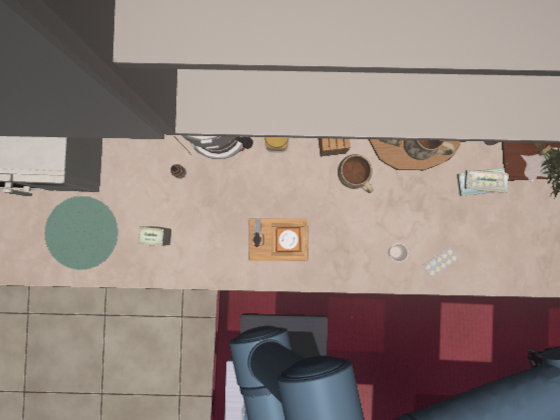

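View pics/wrist0.png

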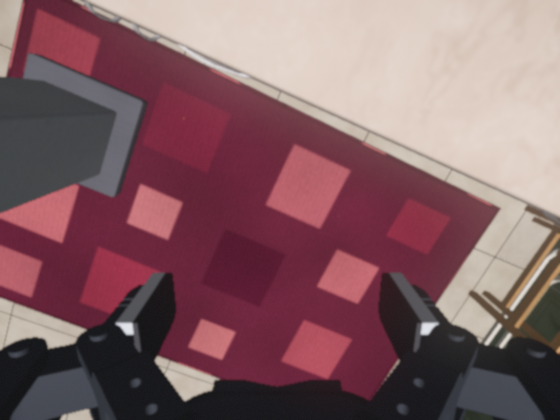

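The top view shows the holder: cap near (288,240), post and grip near (257,240), with the steel bar pointing up in the image (world +x). I'll zoom in.

```bash
cat > h.py <<'E'
import numpy as np, cv2
from scipy.spatial.transform import Rotation as R
def K(ci,h=420):
    f=h/2/np.tan(np.radians(ci['vfov'])/2); return f
def ray(ci,u,v):
    f=K(ci); d=np.array([(u-ci['cx'])/f,(v-ci['cy'])/f,1.]); return R.from_euler('xyz',ci['rotation']).apply(d)
def atz(ci,u,v,z):
    d=ray(ci,u,v); e=ci['eye']; return e+d*(z-e[2])/d[2]
def proj(ci,p):
    f=K(ci); c=R.from_euler('xyz',ci['rotation']).inv().apply(np.asarray(p)-ci['eye']); return np.array([f*c[...,0]/c[...,2]+ci['cx'],f*c[...,1]/c[...,2]+ci['cy']]).T
E
python3 - <<'E'
import cv2
from h import *
from rig import imaging
a=cv2.imread('pics/top0.png')[210:270,240:320]; b=cv2.imread('pics/scene0.png')[190:270,265:345]
cv2.imwrite('pics/topz.png',cv2.resize(a,None,fx=9,fy=9,interpolation=cv2.INTER_CUBIC))
cv2.imwrite('pics/scz.png',cv2.resize(b,None,fx=7,fy=7,interpolation=cv2.INTER_CUBIC))
ci=imaging.camera_info('top')
for n,u,v,z in [('cap',288.5,240,.133),('grip',257,240,.106),('bl',249.5,260.5,.018),('br',307.5,260.5,.018),('tl',249.5,219,.018),('tr',307,219,.018),('bartip',258,222,.088)]:
    print(n,atz(ci,u,v,z).round(4))
E
```

```text
cap [ 0.4815 -0.0022  0.133 ]
grip [0.4798 0.0778 0.106 ]
bl [0.4238 0.1008 0.018 ]
br [ 0.4271 -0.0562  0.018 ]
tl [0.5362 0.1034 0.018 ]
tr [ 0.5394 -0.0528  0.018 ]
bartip [0.5264 0.0771 0.088 ]
```

View pics/topz.png

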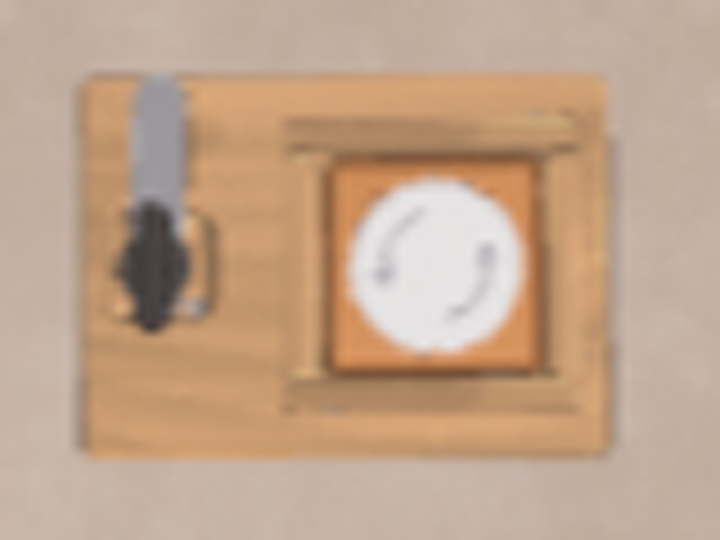

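View pics/scz.png

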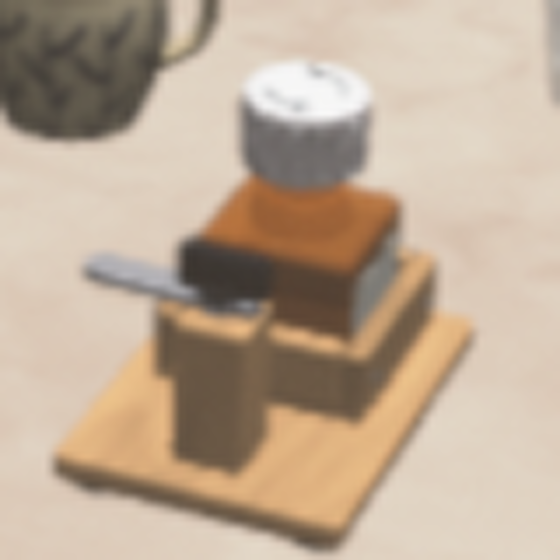

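```bash
cat >> h.py <<'E'
def tr(o):
    return R.from_euler('xyz',o['ee_rot']).as_matrix()
def shift(o,p,psi):
    M=tr(o); s=M.T@(np.asarray(p)-o['tool_pos'])*100
    T=R.from_euler('xyz',[-np.pi/2,0,psi]).as_matrix()
    rv=R.from_matrix(M.T@T).as_rotvec()
    return s.round(2),rv.round(3)
E
python3 - <<'E'
from h import *
from rig import arm,imaging
o=arm.get_obs(); ci=imaging.camera_info('wrist'); M=tr(o)
print('tool axes',M.round(3).tolist())
print('cam eye in tool',M.T@(ci['eye']-o['tool_pos']), 'fwd in tool',M.T@ray(ci,ci['cx'],ci['cy']),'imgdown',M.T@(R.from_euler('xyz',ci['rotation']).apply([0,1,0])))
ct=imaging.camera_info('top')
q=lambda u,v:(240+(u+.5)/9-.5,210+(v+.5)/9-.5)
for n,u,v,z in [('cap',436,266,.133),('grip',153,267,.106),('tip',158,75,.088),('c',85,75,.018),('c',607,75,.018),('c',607,457,.018),('c',85,457,.018)]: print(n,atz(ct,*q(u,v),z).round(4))
print(shift(o,[.43,.04,.27],0))
E
```

```text
tool axes [[-0.918, -0.0, 0.396], [-0.396, 0.001, -0.918], [-0.0, -1.0, -0.001]]
cam eye in tool [-0.07514303 -0.14132349 -0.00128513] fwd in tool [2.92978880e-01 9.56118891e-01 2.05374060e-04] imgdown [ 9.56118906e-01 -2.92978846e-01 -1.81062217e-04]
cap [ 0.4837 -0.0009  0.133 ]
grip [0.4818 0.079  0.106 ]
tip [0.537  0.0796 0.088 ]
c [0.5392 0.1049 0.018 ]
c [ 0.5424 -0.0528  0.018 ]
c [ 0.4275 -0.0548  0.018 ]
c [0.4242 0.1021 0.018 ]
(array([-41.07,  -3.77, -51.62]), array([ 0.000e+00, -2.735e+00, -2.000e-03]))
```

Request:
{"op": "jog_arm", "data": {"steps": [[[-6,-6,-8,-0.2],[-10,-6,-13,-0.4],[-14,-6,-17,-0.6],[-17,-6,-21,-0.8],[-20,-6,-25,-1.0],[-24,-6,-30,-1.2],[-28,-6,-34,-1.4],[-32,-6,-38,-1.6],[-35,-6,-42,-1.8],[-38,-6,-46,-2.0],[-41,-6,-49,-2.2],[-43,-6,-50,-2.4]]], "jaw": 8.5}}

```text
clock: 1.35
tool_pos: [0.4281, -0.0304, 0.292]
ee_rot: [-1.57, 0.001, -0.929]
wrist_force: [1.0, -0.4, 0.3]
gripper_width: 0.995
```

```bash
python3 - <<'E'
from h import *
from rig import arm,imaging
print(shift(arm.get_obs(),[.46,.045,.28],0))
E
```

```text
(array([-4.12,  1.21,  7.07]), array([-0.001, -0.929, -0.   ]))
```

Request:
{"op": "jog_arm", "data": {"steps": [[[-2,0.6,3,-0.15],[-4,1.2,6,-0.3],[-4.1,1.2,7.1,-0.45],[-4.1,1.2,7.1,-0.6],[-4.1,1.2,7.1,-0.75],[-4.1,1.2,7.1,-0.9],[-4.1,1.2,7.1,-0.93],[-4.1,1.2,7.1,-0.93],[-4.1,1.2,7.1,-0.93],[-4.1,1.2,7.1,-0.93]]], "jaw": 4.5}}

```text
clock: 2.35
tool_pos: [0.4603, 0.045, 0.28]
ee_rot: [-1.57, -0.0, 0.001]
wrist_force: [0.2, 0.1, -0.4]
gripper_width: 0.525
```

```bash
python3 - <<'E'
from h import *
from rig import arm,imaging
o=arm.get_obs();ci=imaging.camera_info('wrist'); im=imaging.snapshot('wrist')[:,:,::-1]
print(o['clock'],o['tool_pos'],o['ee_rot'],o['joints'],o['gripper_width']); print(ci)
np.save('w1.npy',ci,allow_pickle=True)
cv2.imwrite('pics/w1.png',im)
z=im[60:360,80:480]; cv2.imwrite('pics/w1z.png',cv2.resize(z,None,fx=2,fy=2,interpolation=cv2.INTER_CUBIC))
E
```

```text
2.35 [0.46030014 0.0450021  0.28002695] [-1.56967256e+00 -3.31884520e-04  5.54986650e-04] [-1.49131955e-01 -2.52955670e-01  1.96698350e+00  1.17272983e-03
  1.42740434e+00 -1.72065095e+00] 0.5252600072739035
{'vfov': 62.01314492061874, 'cx': 276.7465082986075, 'cy': 211.12823890816497, 'eye': array([0.38547501, 0.04615869, 0.4213593 ]), 'rotation': array([ 2.84404184e+00, -7.52592436e-04,  1.57126995e+00])}
```

View pics/w1z.png

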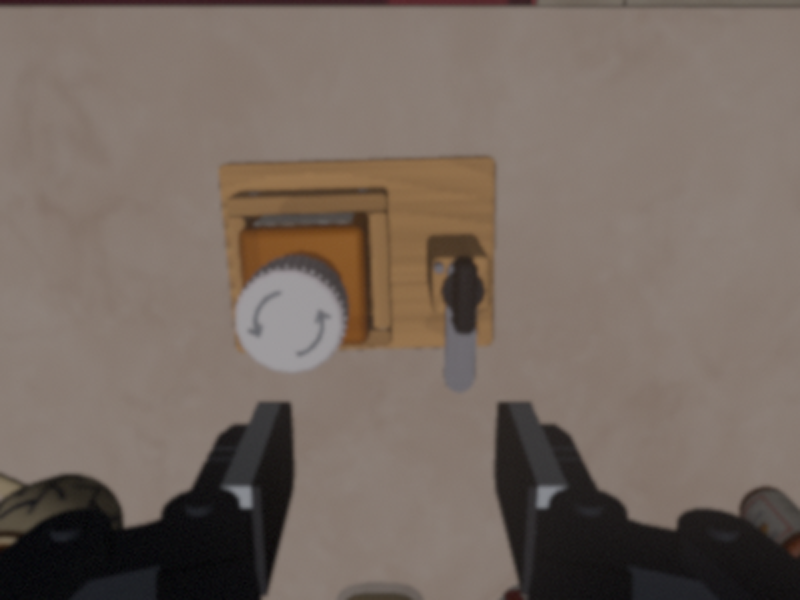

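```bash
python3 - <<'E'
from h import *
from rig import arm,imaging
o=arm.get_obs();ci=imaging.camera_info('wrist')
q=lambda u,v:(80+(u+.5)/2-.5,60+(v+.5)/2-.5)
for n,u,v,z in [('cap',290.5,317.5,.133),('griptop',464,294,.106),('gend1',464,257,.106),('gend2',465,332,.106),('tip',459,391,.088),('c',219,164,.018),('c',494,156,.018),('c',494,347,.018)]: print(n,atz(ci,*q(u,v),z).round(4))
for g in ([.4825,.079,.106],[.4835,-.001,.133]): print(proj(ci,np.array(g)))
print(shift(o,[.4835,.079,.16],0.01))
E
```

```text
cap [0.4807 0.0015 0.133 ]
griptop [0.4779 0.0794 0.106 ]
gend1 [0.4601 0.0788 0.106 ]
gend2 [0.4968 0.0804 0.106 ]
tip [0.5357 0.0802 0.088 ]
c [ 0.4267 -0.0531  0.018 ]
c [0.4221 0.1032 0.018 ]
c [0.5377 0.1081 0.018 ]
[311.22395769 211.41759317]
[222.31883971 221.59425985]
(array([ 2.31, 12.02,  3.39]), array([-0.001, -0.009,  0.   ]))
```

Request:
{"op": "jog_arm", "data": {"steps": [[[2,8,3.4,0],[2,8,3.4,0],[2,8,3.4,0],[2,8,3.4,0],[2,8,3.4,0],[2,8,3.4,0],[2,8,3.4,0]]], "jaw": 1.2}}

```text
clock: 3.1
tool_pos: [0.4811, 0.0787, 0.2018]
ee_rot: [-1.57, -0.003, 0.0]
wrist_force: [0.2, -0.1, -0.6]
gripper_width: 0.142
```

```bash
python3 - <<'E'
from h import *
from rig import arm,imaging
o=arm.get_obs();ci=imaging.camera_info('wrist'); im=imaging.snapshot('wrist')[:,:,::-1]
print(o['clock'],o['tool_pos'],o['ee_rot'],o['gripper_width'])
cv2.imwrite('pics/w2.png',im)
z=im[160:420,80:480]; cv2.imwrite('pics/w2z.png',cv2.resize(z,None,fx=2,fy=2,interpolation=cv2.INTER_CUBIC))
M=tr(o)
for t in (0,.01,.022,.035):
  print(t,[proj(ci,o['tool_pos']+M@np.array([x,t,s])).round(0).tolist() for x in(-.011,.011) for s in (-.006,.006)])
s=imaging.snapshot('scene')[:,:,::-1][120:300,220:420]
cv2.imwrite('pics/s2z.png',cv2.resize(s,None,fx=3,fy=3,interpolation=cv2.INTER_CUBIC))
cs=imaging.camera_info('scene'); print('tcp,tip in scene',proj(cs,o['tool_pos']),proj(cs,o['tool_pos']-[0,0,.022]))
E
```

```text
3.1 [0.48113036 0.07865112 0.20181321] [-1.57000700e+00 -3.49620203e-03  3.37261072e-05] 0.142244243357359
0 [[260.0, 256.0], [287.0, 256.0], [261.0, 300.0], [287.0, 300.0]]
0.01 [[261.0, 247.0], [287.0, 247.0], [262.0, 289.0], [286.0, 289.0]]
0.022 [[262.0, 237.0], [286.0, 237.0], [263.0, 277.0], [286.0, 277.0]]
0.035 [[263.0, 229.0], [286.0, 229.0], [264.0, 266.0], [285.0, 266.0]]
tcp,tip in scene [298.42489832 191.16794028] [298.16569433 199.29759361]
```

View pics/w2z.png

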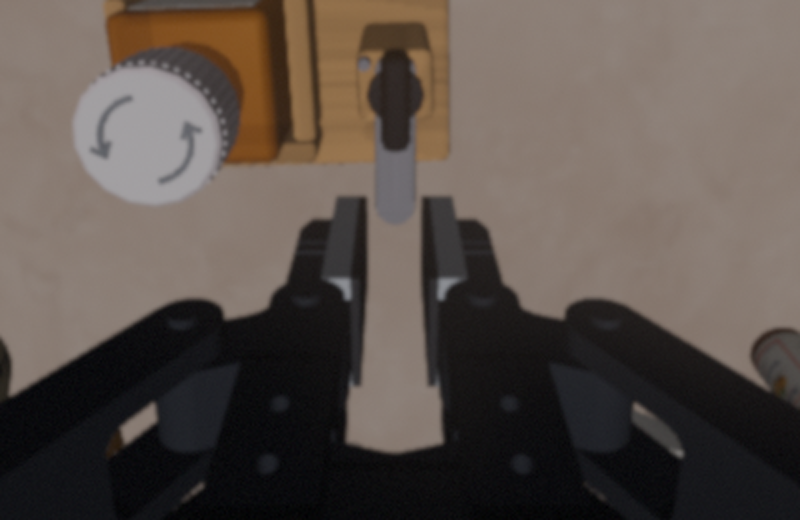

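View pics/s2z.png

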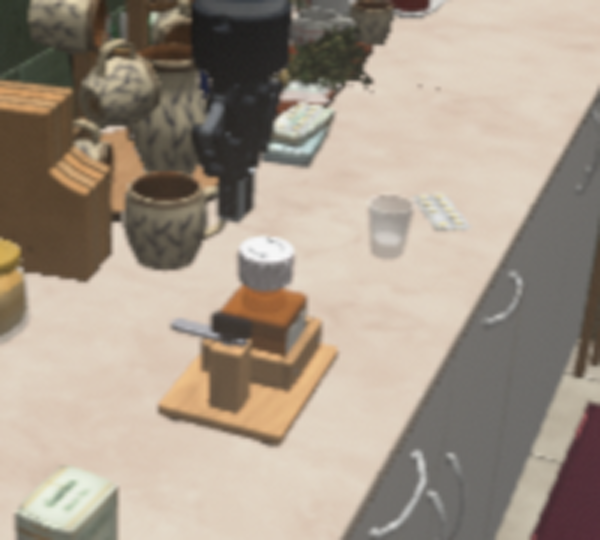

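```bash
python3 - <<'E'
from h import *
from rig import arm,imaging
o=arm.get_obs()
print(shift(o,[.480,.0792,.115],0.015))
E
```

```text
(array([-0.09,  8.61,  0.03]), array([-0.001, -0.015,  0.002]))
```

Request:
{"op": "jog_arm", "data": {"steps": [[[-0.1,2,0,-0.015],[-0.1,4,0,-0.015],[-0.1,6,0,-0.015],[-0.1,7.5,0,-0.015],[-0.1,8.3,0,-0.015],[-0.1,8.6,0,-0.015],[-0.1,8.6,0,-0.015],[-0.1,8.6,0,-0.015]]], "jaw": 3.0}}

```text
clock: 4.0
tool_pos: [0.4806, 0.0788, 0.116]
ee_rot: [-1.57, -0.004, 0.015]
wrist_force: [-0.2, 0.3, -0.8]
gripper_width: 0.353
```

```bash
python3 - <<'E'
from h import *
from rig import arm,imaging
o=arm.get_obs();ci=imaging.camera_info('wrist'); im=imaging.snapshot('wrist')[:,:,::-1]
print(o['clock'],o['tool_pos'],o['ee_rot'],o['gripper_width'],o['wrist_force'])
z=im[140:400,80:480]; cv2.imwrite('pics/w3z.png',cv2.resize(z,None,fx=2,fy=2,interpolation=cv2.INTER_CUBIC))
s=imaging.snapshot('scene')[:,:,::-1][170:270,250:350]
cv2.imwrite('pics/s3z.png',cv2.resize(s,None,fx=6,fy=6,interpolation=cv2.INTER_CUBIC))
cs=imaging.camera_info('scene')
for p in ([.48,.0792,.106],[.462,.0792,.106],[.498,.0792,.106],o['tool_pos'],o['tool_pos']-[0,0,.022]): print(((proj(cs,np.array(p))-[250,170])*6).round(0), proj(ci,np.array(p)).round(0))
E
```

```text
4.0 [0.48062121 0.07884239 0.1160144 ] [-1.57002487 -0.00388158  0.01521159] 0.35340887900358414 [-0.18459269  0.27293177 -0.77576779]
[286. 334.] [275. 267.]
[325. 343.] [275. 231.]
[247. 324.] [274. 300.]
[286. 312.] [274. 278.]
[284. 358.] [274. 257.]
```

View pics/w3z.png

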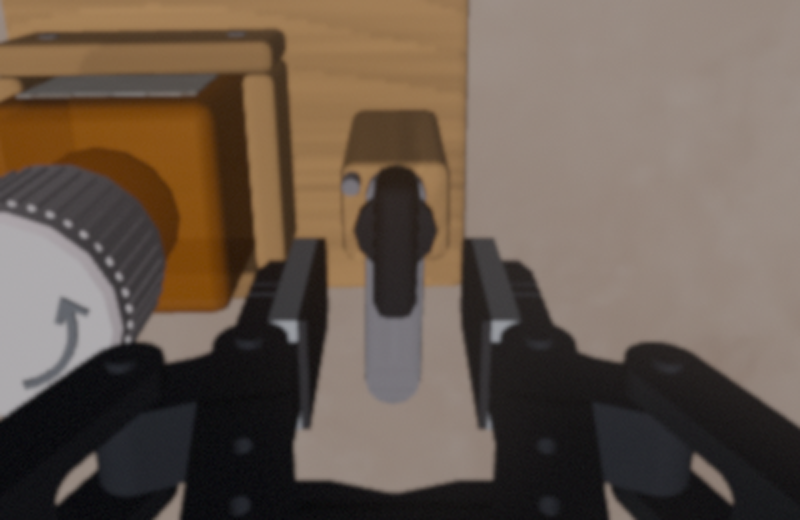

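View pics/s3z.png

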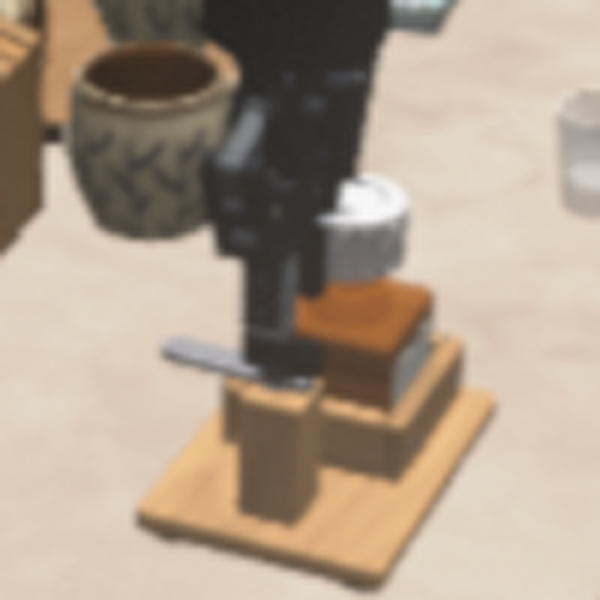

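```bash
python3 - <<'E'
from h import *
from rig import arm,imaging
o=arm.get_obs()
cs=imaging.camera_info('scene');M=tr(o)
for t in (-.005,0,.01,.022):
  print(t,[((proj(cs,o['tool_pos']+M@np.array([x,t,s]))-[250,170])*6).round(0).tolist() for s in (-.025,-.015,.015,.025) for x in (-.011,.011)])
s=imaging.snapshot('scene')[:,:,::-1][195:245,270:320].astype(float)*2.5
cv2.imwrite('pics/s4z.png',cv2.resize(np.clip(s,0,255).astype(np.uint8),None,fx=12,fy=12,interpolation=cv2.INTER_CUBIC))
E
```

```text
-0.005 [[333.0, 281.0], [285.0, 270.0], [324.0, 292.0], [276.0, 281.0], [297.0, 324.0], [248.0, 312.0], [287.0, 335.0], [238.0, 323.0]]
0 [[332.0, 292.0], [284.0, 281.0], [323.0, 302.0], [275.0, 291.0], [296.0, 334.0], [247.0, 323.0], [287.0, 346.0], [238.0, 334.0]]
0.01 [[331.0, 312.0], [284.0, 301.0], [323.0, 323.0], [275.0, 311.0], [295.0, 355.0], [247.0, 343.0], [286.0, 366.0], [237.0, 355.0]]
0.022 [[330.0, 336.0], [283.0, 325.0], [321.0, 347.0], [274.0, 336.0], [294.0, 380.0], [246.0, 368.0], [285.0, 391.0], [236.0, 379.0]]
```

View pics/s4z.png

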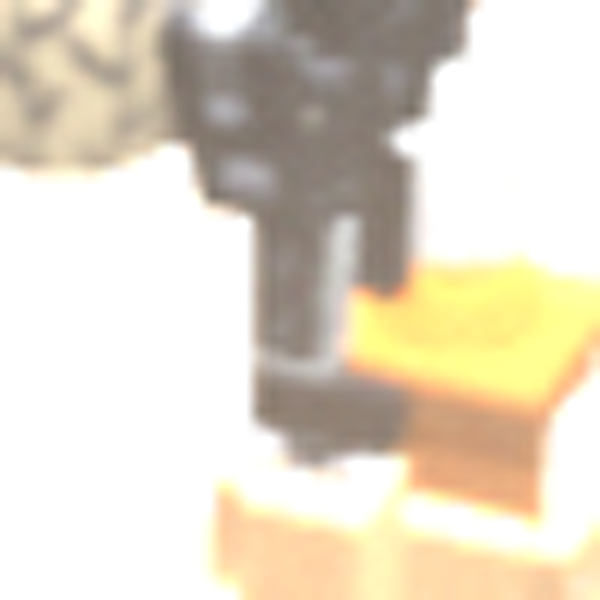

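Request:
{"op": "jog_arm", "data": {"steps": [[[-0.15,0.5,0,0],[-0.15,1.0,0,0],[-0.15,1.4,0,0],[-0.15,1.5,0,0],[-0.15,1.5,0,0]]]}}

```text
clock: 4.65
tool_pos: [0.4788, 0.0789, 0.1005]
ee_rot: [-1.57, -0.003, 0.015]
wrist_force: [-1.0, 0.5, -0.4]
gripper_width: 0.352
```

```bash
cat > look.py <<'E'
import sys
from h import *
from rig import arm,imaging
n=sys.argv[1]
o=arm.get_obs();ci=imaging.camera_info('wrist'); im=imaging.snapshot('wrist')[:,:,::-1]
for k in ('clock','tool_pos','ee_rot','gripper_width','wrist_force','wrist_torque','joints'): print(k,np.round(o[k],4))
z=im[140:400,80:480]
s=imaging.snapshot('scene')[:,:,::-1][190:250,265:325].astype(float)*1.8
s=np.clip(s,0,255).astype(np.uint8)
a=cv2.resize(z,(400,260)); b=cv2.resize(s,(400,400),interpolation=cv2.INTER_CUBIC)
c=np.zeros((400,800,3),np.uint8); c[:260,:400]=a; c[:,400:]=b
cv2.imwrite(f'pics/{n}.png',c)
E
python3 look.py l1
```

```text
clock 4.65
tool_pos [0.4788 0.0789 0.1005]
ee_rot [-1.57   -0.0029  0.0153]
gripper_width 0.3522
wrist_force [-1.0098  0.5355 -0.4362]
wrist_torque [-0.0039 -0.0203 -0.0069]
joints [-7.1500e-02  2.4000e-02  2.0656e+00  1.2000e-03  1.0492e+00 -1.6582e+00]
```

View pics/l1.png

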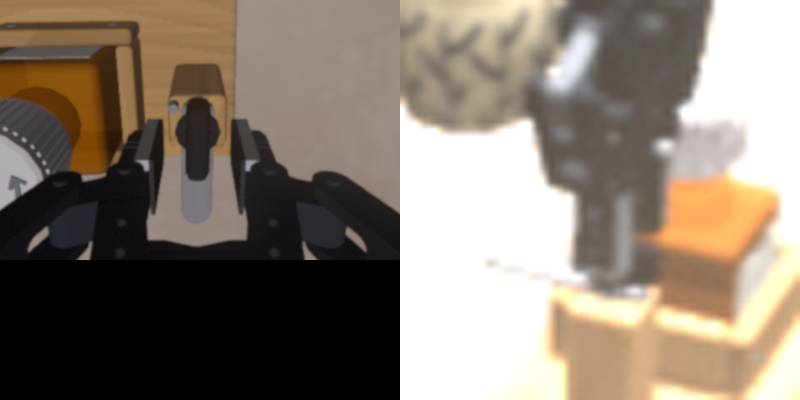

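Request:
{"op": "jog_arm", "data": {"steps": [[[-0.05,0.2,0,0],[-0.05,0.4,0,0],[-0.05,0.4,0,0]]]}}

```text
clock: 5.05
tool_pos: [0.4784, 0.0789, 0.0966]
ee_rot: [-1.57, -0.003, 0.015]
wrist_force: [-1.4, 0.1, 0.5]
gripper_width: 0.351
```

Request:
{"op": "jog_arm", "data": {"steps": [[[0,0.2,0,0],[0,0.3,0,0],[0,0.3,0,0]]]}}

```text
clock: 5.35
tool_pos: [0.4782, 0.0789, 0.0933]
ee_rot: [-1.57, -0.003, 0.015]
wrist_force: [0.7, 0.4, -0.1]
gripper_width: 0.352
```

Request:
{"op": "jog_arm", "data": {"steps": [[[0,0,0,0],[0,0,0,0],[0,0,0,0],[0,0,0,0]]], "jaw": 1.8}}

```text
clock: 5.75
tool_pos: [0.4782, 0.0789, 0.0934]
ee_rot: [-1.57, -0.003, 0.015]
wrist_force: [0.6, 0.6, -0.6]
gripper_width: 0.212
```

```bash
python3 look.py l2
```

```text
clock 5.75
tool_pos [0.4782 0.0789 0.0934]
ee_rot [-1.57   -0.0028  0.0152]
gripper_width 0.2124
wrist_force [ 0.5861  0.6335 -0.5677]
wrist_torque [0.0147 0.0015 0.0169]
joints [-7.1600e-02  3.5100e-02  2.0696e+00  1.3000e-03  1.0341e+00 -1.6582e+00]
```

View pics/l2.png

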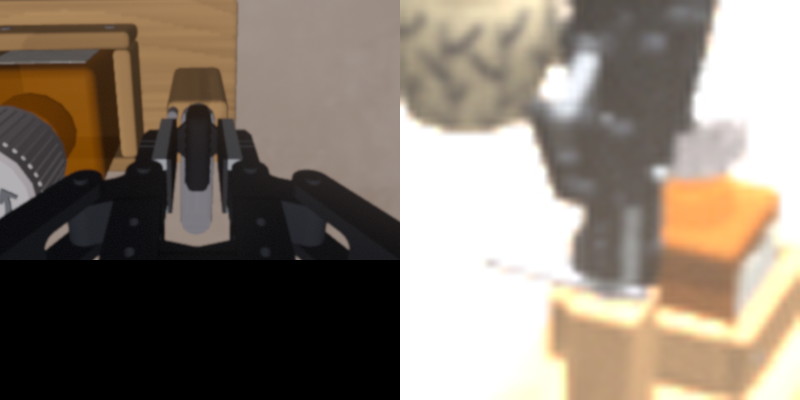

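Request:
{"op": "jog_arm", "data": {"steps": [[[0,0,0,0],[0,0,0,0],[0,0,0,0],[0,0,0,0]]], "jaw": 0.3}}

```text
clock: 6.25
tool_pos: [0.4782, 0.0791, 0.0936]
ee_rot: [-1.57, -0.003, 0.015]
wrist_force: [-1.6, 2.7, 4.4]
gripper_width: 0.092
```

```bash
python3 look.py l3
```

```text
clock 6.25
tool_pos [0.4782 0.0791 0.0936]
ee_rot [-1.5695 -0.0027  0.0152]
gripper_width 0.092
wrist_force [-1.5907  2.7133  4.3833]
wrist_torque [ 0.4011  0.3279 -0.032 ]
joints [-7.1400e-02  3.4900e-02  2.0694e+00  1.7000e-03  1.0347e+00 -1.6583e+00]
```

View pics/l3.png

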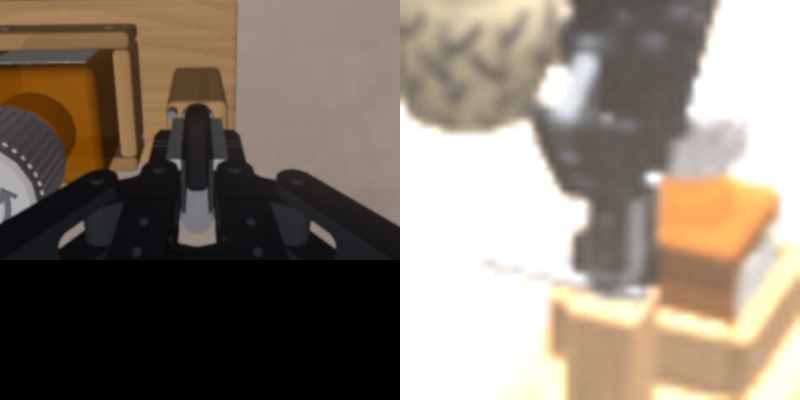

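Request:
{"op": "jog_arm", "data": {"steps": [[[0,0,0,0.05],[0,0,0,0.12],[0,0,0,0.2],[0,0,0,0.28],[0,0,0,0.36],[0,0,0,0.44]]]}}

```text
clock: 6.95
tool_pos: [0.4785, 0.0803, 0.0936]
ee_rot: [-1.566, -0.002, -0.428]
wrist_force: [-0.5, 9.1, 2.3]
gripper_width: 0.095
```

Request:
{"op": "jog_arm", "data": {"steps": [[[0,0,0,0.08],[0,0,0,0.16],[0,0,0,0.24],[0,0,0,0.32],[0,0,0,0.4],[0,0,0,0.48],[0,0,0,0.56]]]}}

```text
clock: 7.65
tool_pos: [0.4795, 0.0815, 0.0936]
ee_rot: [-1.561, 0.002, -0.992]
wrist_force: [4.1, 9.7, -1.9]
gripper_width: 0.097
```

Request:
{"op": "jog_arm", "data": {"steps": [[[0,0,0,0.08],[0,0,0,0.16],[0,0,0,0.24],[0,0,0,0.32],[0,0,0,0.4],[0,0,0,0.48],[0,0,0,0.56],[0,0,0,0.565],[0,0,0,0.565]]]}}

```text
clock: 8.55
tool_pos: [0.481, 0.0821, 0.0937]
ee_rot: [-1.559, 0.008, -1.558]
wrist_force: [5.9, 5.7, -4.1]
gripper_width: 0.096
```

```bash
python3 look.py l4;  python3 - <<'E'
from h import *
from rig import imaging
t=imaging.snapshot('top')[:,:,::-1][190:290,220:330]
cv2.imwrite('pics/t4.png',cv2.resize(t,None,fx=6,fy=6,interpolation=cv2.INTER_CUBIC))
E
```

```text
clock 8.55
tool_pos [0.481  0.0821 0.0937]
ee_rot [-1.5588  0.0082 -1.5579]
gripper_width 0.0956
wrist_force [ 5.8518  5.7327 -4.1243]
wrist_torque [ 0.7233 -0.9553 -0.0553]
joints [-0.0688  0.0363  2.0678  0.0107  1.0262 -0.0871]
```

View pics/l4.png

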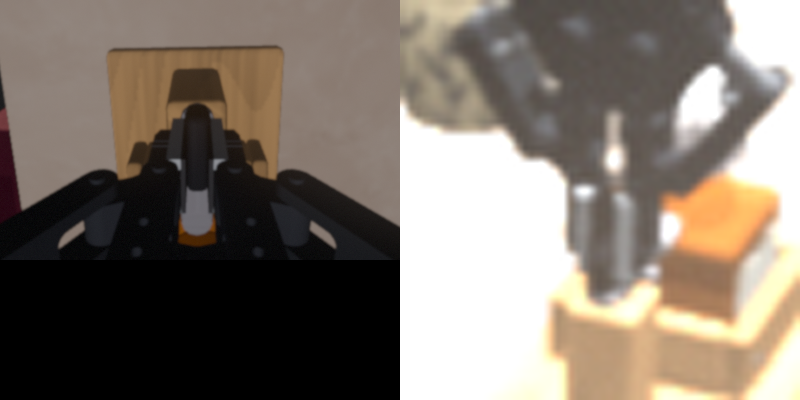

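View pics/t4.png

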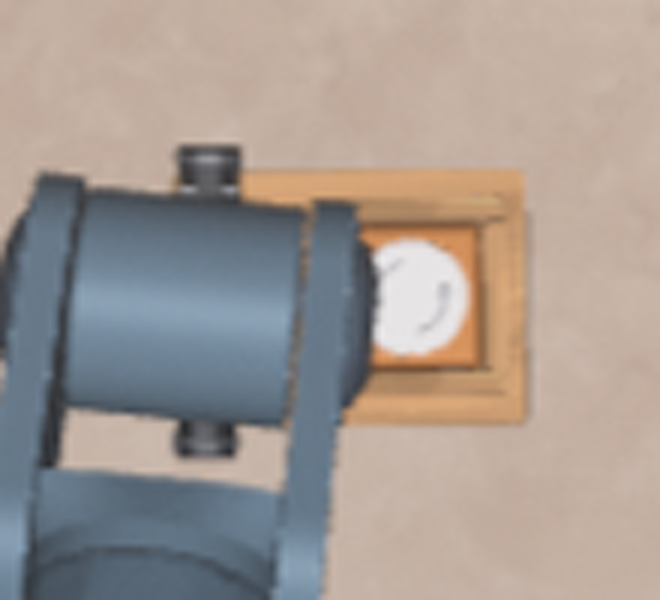

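Request:
{"op": "jog_arm", "data": {"steps": [[[0,0,0,0],[0,0,0,0],[0,0,0,0],[0,0,0,0]]], "jaw": 3.0}}

```text
clock: 9.1
tool_pos: [0.481, 0.0819, 0.0936]
ee_rot: [-1.559, 0.008, -1.558]
wrist_force: [0.0, -0.2, 0.0]
gripper_width: 0.353
```

Request:
{"op": "jog_arm", "data": {"steps": [[[0,-2,0,0],[0,-5,0,0],[0,-9,0,0],[0,-13,0,0],[0,-16,0,0],[0,-17,0,0],[0,-17,0,0]]]}}

```text
clock: 9.8
tool_pos: [0.4796, 0.0804, 0.2648]
ee_rot: [-1.556, 0.008, -1.558]
wrist_force: [-0.0, 0.0, 0.4]
gripper_width: 0.352
```

```bash
python3 - <<'E'
from h import *
from rig import arm,imaging
o=arm.get_obs();ci=imaging.camera_info('wrist'); im=imaging.snapshot('wrist')[:,:,::-1]
for k in ('clock','tool_pos','ee_rot','gripper_width','wrist_force','joints'): print(k,np.round(o[k],4))
np.save('w5.npy',[ci,o['tool_pos'],o['ee_rot']],allow_pickle=True)
z=im[60:360,80:480]; cv2.imwrite('pics/w5z.png',cv2.resize(z,None,fx=2,fy=2,interpolation=cv2.INTER_CUBIC))
E
```

```text
clock 9.8
tool_pos [0.4796 0.0804 0.2648]
ee_rot [-1.556   0.0075 -1.5579]
gripper_width 0.3523
wrist_force [-0.0415  0.0428  0.4007]
joints [-0.0723 -0.188   1.9406  0.0089  1.3749 -0.0869]Traceback (most recent call last):
  File "<stdin>", line 5, in <module>
    arr = np.asanyarray(arr)
ValueError: setting an array element with a sequence. The requested array has an inhomogeneous shape after 1 dimensions. The detected shape was (3,) + inhomogeneous part.
```

```bash
python3 - <<'E'
from h import *
from rig import arm,imaging
o=arm.get_obs();ci=imaging.camera_info('wrist'); im=imaging.snapshot('wrist')[:,:,::-1]
z=im[60:360,80:480]; cv2.imwrite('pics/w5z.png',cv2.resize(z,None,fx=2,fy=2,interpolation=cv2.INTER_CUBIC))
print(shift(o,[.482,0.01,.25],-1.558))
E
```

```text
(array([7.06, 1.23, 0.23]), array([-0.011,  0.   , -0.008]))
```

View pics/w5z.png

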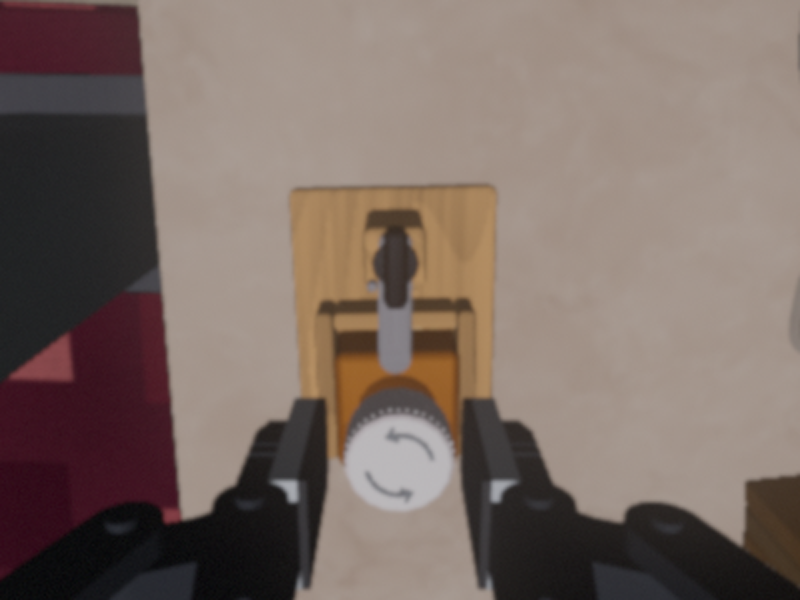

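```bash
python3 - <<'E'
from h import *
from rig import arm,imaging
o=arm.get_obs();ci=imaging.camera_info('wrist')
q=lambda u,v:(80+(u+.5)/2-.5,60+(v+.5)/2-.5)
P={}
for n,u,v,z in [('cap',400,462,.133),('griptop',397,266,.106),('g1',397,227,.106),('g2',396,306,.106),('tip',395,373,.088),('c',292,188,.018),('c',496,186,.018)]: P[n]=atz(ci,*q(u,v),z); print(n,P[n].round(4))
M=tr(o); print('tool-frame cap',M.T@(P['cap']-o['tool_pos'])*100)
E
```

```text
cap [0.4828 0.0028 0.133 ]
griptop [0.4807 0.0836 0.106 ]
g1 [0.4805 0.1008 0.106 ]
g2 [0.4805 0.0653 0.106 ]
tip [0.4808 0.0258 0.088 ]
c [0.424  0.1057 0.018 ]
c [0.5359 0.1081 0.018 ]
tool-frame cap [ 7.87658391 12.80614458  0.25350717]
```

```bash
python3 - <<'E'
from h import *
from rig import arm,imaging
o=arm.get_obs()
print(shift(o,[.4828,.0025,.17],-1.558))
E
```

```text
(array([7.88, 9.11, 0.29]), array([-0.009,  0.   , -0.008]))
```

Request:
{"op": "jog_arm", "data": {"steps": [[[4,0,0.3,0],[7.9,0,0.3,0],[7.9,3,0.3,0],[7.9,6,0.3,0],[7.9,8.5,0.3,0],[7.9,9.1,0.3,0],[7.9,9.1,0.3,0],[7.9,9.1,0.3,0]]], "jaw": 6.8}}

```text
clock: 10.7
tool_pos: [0.4833, 0.0023, 0.1706]
ee_rot: [-1.561, 0.008, -1.558]
wrist_force: [0.1, 0.3, -0.9]
gripper_width: 0.796
```

```bash
python3 look.py l6; python3 - <<'E'
from h import *
from rig import arm
print(shift(arm.get_obs(),[.4828,.0025,.108],-1.558))
E
```

```text
clock 10.7
tool_pos [0.4833 0.0023 0.1706]
ee_rot [-1.5612  0.0079 -1.5578]
gripper_width 0.7963
wrist_force [ 0.1107  0.2907 -0.9021]
wrist_torque [-0.0075 -0.0434  0.0037]
joints [-0.2358 -0.0922  2.0336  0.0108  1.1928 -0.2527]
(array([ 0.01,  6.34, -0.17]), array([-0.011,  0.   , -0.007]))
```

View pics/l6.png

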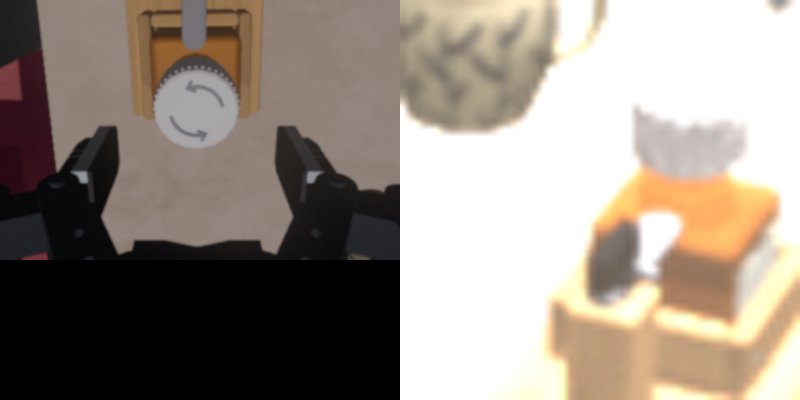

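```bash
python3 - <<'E'
from h import *
from rig import arm,imaging
ci=imaging.camera_info('wrist'); print(atz(ci,276,247,.133))
E
```

```text
[0.48378296 0.00253465 0.133     ]
```

Request:
{"op": "jog_arm", "data": {"steps": [[[0,2,-0.05,0],[0,4,-0.1,0],[0,5,-0.15,0],[0,5.3,-0.15,0],[0,5.3,-0.15,0]]]}}

```text
clock: 11.3
tool_pos: [0.4833, 0.0025, 0.1189]
ee_rot: [-1.559, 0.007, -1.558]
wrist_force: [0.2, -0.0, 0.4]
gripper_width: 0.797
```

Request:
{"op": "jog_arm", "data": {"steps": [[[0,0.5,0,0],[0,1.0,0,0],[0,1.1,0,0],[0,1.1,0,0]]]}}

```text
clock: 11.7
tool_pos: [0.4833, 0.0026, 0.1077]
ee_rot: [-1.559, 0.007, -1.558]
wrist_force: [-0.5, -0.5, 0.7]
gripper_width: 0.796
```

```bash
python3 look.py l7
```

```text
clock 11.7
tool_pos [0.4833 0.0026 0.1077]
ee_rot [-1.5593  0.0074 -1.5577]
gripper_width 0.7957
wrist_force [-0.5227 -0.5128  0.6768]
wrist_torque [ 0.0127 -0.0298  0.0338]
joints [-2.3510e-01  1.7000e-03  2.0726e+00  1.1500e-02  1.0580e+00 -2.5380e-01]
```

View pics/l7.png

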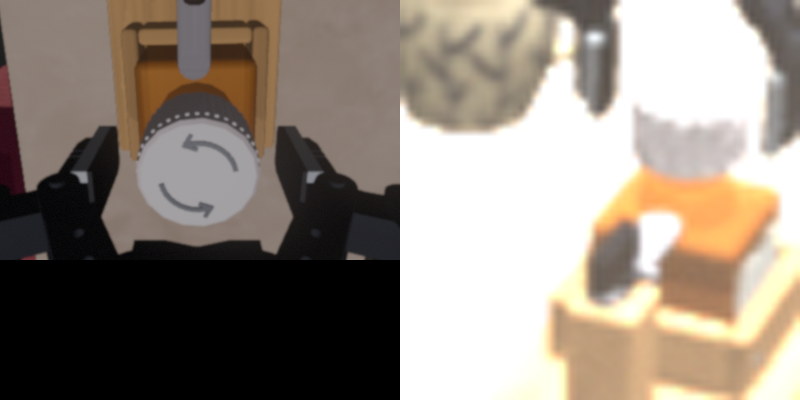

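Request:
{"op": "jog_arm", "data": {"steps": [[[0,0.4,0,0],[0,0.4,0,0]]]}}

```text
clock: 12.0
tool_pos: [0.4832, 0.0027, 0.1035]
ee_rot: [-1.559, 0.007, -1.558]
wrist_force: [0.3, -0.7, 0.0]
gripper_width: 0.796
```

Request:
{"op": "jog_arm", "data": {"steps": [[[0,0,0,0],[0,0,0,0],[0,0,0,0],[0,0,0,0],[0,0,0,0],[0,0,0,0]]], "jaw": 4.0}}

```text
clock: 12.6
tool_pos: [0.4834, 0.0026, 0.1037]
ee_rot: [-1.559, 0.007, -1.558]
wrist_force: [0.1, 0.4, 0.8]
gripper_width: 0.554
```

Request:
{"op": "jog_arm", "data": {"steps": [[[0,0.2,0,0],[0,0.4,0,0],[0,0.6,0,0],[0,0.65,0,0],[0,0.65,0,0]]], "jaw": 3.5}}

```text
clock: 13.1
tool_pos: [0.4839, 0.0026, 0.0986]
ee_rot: [-1.559, 0.007, -1.557]
wrist_force: [-4.9, 1.4, 12.3]
gripper_width: 0.554
```

```bash
python3 look.py l8
```

```text
clock 13.1
tool_pos [0.4839 0.0026 0.0986]
ee_rot [-1.559   0.0073 -1.5574]
gripper_width 0.5537
wrist_force [-4.9099  1.4441 12.3412]
wrist_torque [ 0.1493  0.6854 -0.0578]
joints [-0.2347  0.0187  2.075   0.0115  1.0383 -0.2539]
```

View pics/l8.png

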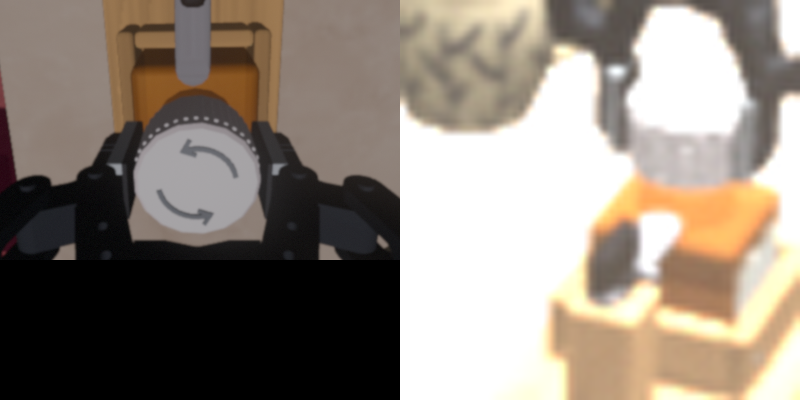

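Request:
{"op": "jog_arm", "data": {"steps": [[[0,0.25,0,0],[0,0.3,0,-0.05],[0,0.3,0,-0.12],[0,0.3,0,-0.19],[0,0.3,0,-0.26],[0,0.3,0,-0.33],[0,0.3,0,-0.4]]]}}

```text
clock: 13.9
tool_pos: [0.4845, 0.0025, 0.0974]
ee_rot: [-1.557, 0.002, -1.155]
wrist_force: [-5.4, 0.9, 14.2]
gripper_width: 0.559
```

Request:
{"op": "jog_arm", "data": {"steps": [[[0,0.2,-0.1,-0.07],[0,0.2,-0.1,-0.14],[0,0.2,-0.1,-0.21],[0,0.2,-0.1,-0.28],[0,0.2,-0.1,-0.35],[0,0.2,-0.1,-0.42],[0,0.2,-0.1,-0.49],[0,0.2,-0.1,-0.56]]]}}

```text
clock: 14.7
tool_pos: [0.4839, 0.0018, 0.0977]
ee_rot: [-1.559, -0.006, -0.592]
wrist_force: [-8.6, 0.0, 17.7]
gripper_width: 0.556
```

```bash
python3 look.py l9
```

```text
clock 14.7
tool_pos [0.4839 0.0018 0.0977]
ee_rot [-1.5593 -0.0057 -0.5918]
gripper_width 0.5564
wrist_force [-8.6015  0.0443 17.704 ]
wrist_torque [-0.0981  1.4946 -0.2541]
joints [-0.2359  0.0208  2.075   0.0102  1.0365 -1.2201]
```

View pics/l9.png

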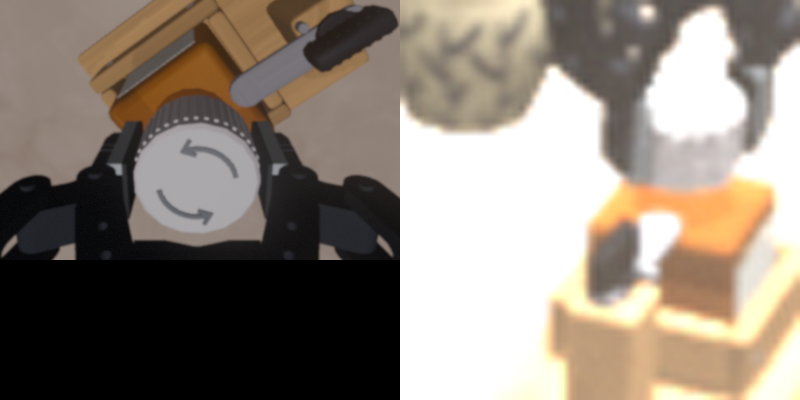

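Request:
{"op": "jog_arm", "data": {"steps": [[[0,0.15,0,-0.04],[0,0.15,0,-0.08],[0,0.15,0,-0.08]]]}}

```text
clock: 15.1
tool_pos: [0.4839, 0.0014, 0.0978]
ee_rot: [-1.561, -0.006, -0.512]
wrist_force: [-8.4, -0.1, 16.0]
gripper_width: 0.555
```

Request:
{"op": "jog_arm", "data": {"steps": [[[0,-0.2,0,0],[0,-0.5,0,0],[0,-0.8,0,0],[0,-1.1,0,0],[0,-1.4,0,0]]]}}

```text
clock: 15.6
tool_pos: [0.4833, 0.0015, 0.1115]
ee_rot: [-1.562, -0.005, -0.512]
wrist_force: [-0.6, 0.7, -5.1]
gripper_width: 0.556
```

Request:
{"op": "jog_arm", "data": {"steps": [[[0,-0.4,0,0],[0,-0.8,0,0],[0,-1.2,0,0],[0,-1.6,0,0],[0,-2.0,0,0],[0,-2.0,0,0]]]}}

```text
clock: 16.2
tool_pos: [0.4839, 0.0011, 0.1326]
ee_rot: [-1.561, -0.007, -0.512]
wrist_force: [-0.3, 0.6, 0.1]
gripper_width: 0.556
```

```bash
python3 look.py l10
```

```text
clock 16.2
tool_pos [0.4839 0.0011 0.1326]
ee_rot [-1.561  -0.0068 -0.5122]
gripper_width 0.5561
wrist_force [-0.2789  0.5907  0.1205]
wrist_torque [0.0218 0.0023 0.0786]
joints [-0.2365 -0.0367  2.0578  0.0085  1.1112 -1.2989]
```

View pics/l10.png

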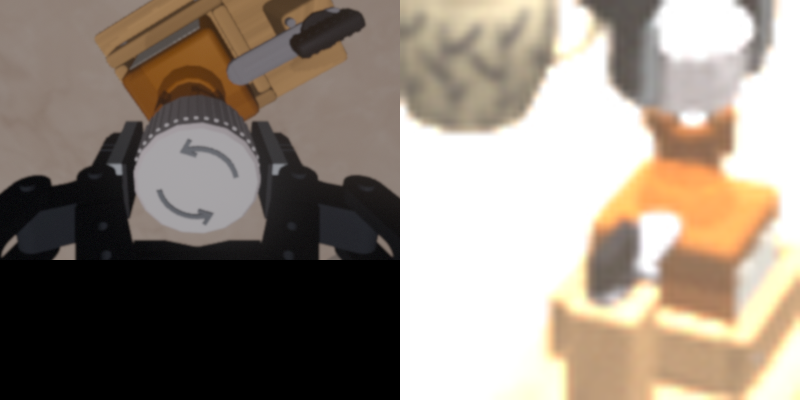

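Request:
{"op": "jog_arm", "data": {"steps": [[[0,-0.5,0,0],[0,-1.0,0,0],[0,-1.5,0,0],[0,-2.0,0,0],[0,-2.3,0,0],[0,-2.5,0,0],[0,-2.5,0,0],[0,-2.5,0,0]]]}}

```text
clock: 17.1
tool_pos: [0.483, 0.0012, 0.1566]
ee_rot: [-1.562, -0.005, -0.512]
wrist_force: [-0.1, -0.4, 0.3]
gripper_width: 0.557
```

```bash
python3 look.py l11;  python3 - <<'E'
from h import *
from rig import imaging
cv2.imwrite('pics/s11.png',imaging.snapshot('scene')[:,:,::-1])
E
```

```text
clock 17.1
tool_pos [0.483  0.0012 0.1566]
ee_rot [-1.5615 -0.0049 -0.5122]
gripper_width 0.5567
wrist_force [-0.0817 -0.3631  0.2916]
wrist_torque [-0.0525  0.0348 -0.0062]
joints [-0.2369 -0.0735  2.044   0.0083  1.1638 -1.2988]
```

View pics/l11.png

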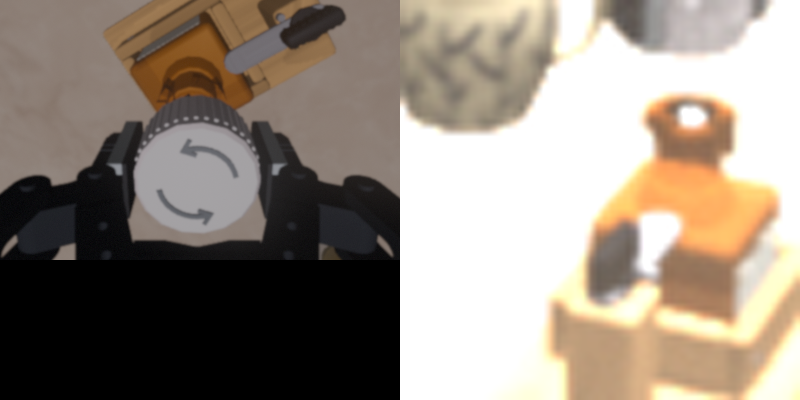

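View pics/s11.png

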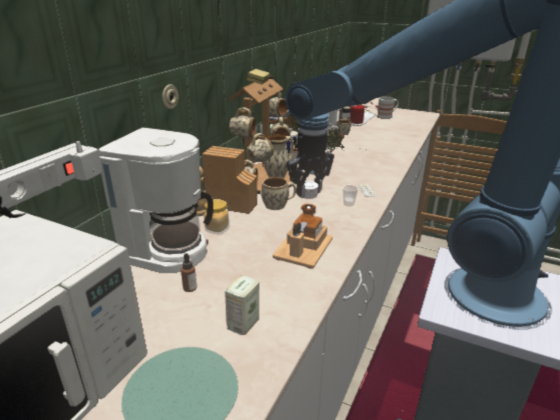

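The images show the bottle seated with its open mouth visible at (690,115) in the zoomed scene view. The bar lies over the shoulder, the cap is held upright above, and the glass, carton and dropper have not moved.

```bash
python3 -c "
from rig import ticket
print(ticket.sign_off())"
```

```text
the job is handed in; nothing more can be done
None
```

The job is done and handed in at about 17 s of the 48 s. The cap is off, and the bottle is still seated and locked in the holder.

- **Turnbutton:** I gripped the thumb grip and turned it about 1.57 rad clockwise. The wrist picture afterwards showed the bar lying squarely over the bottle's shoulder.
- **Cap:** I pressed it down about 6 mm, with 12 to 18 N on the wrist. I turned it about 1.05 rad counter-clockwise and lifted it straight off, which showed a pull of about 5 N that then dropped to zero.
- **Last check:** The final pictures show the open mouth, with the cap held about 3.5 cm above it and tilted by about 0.01 rad. The bar is still over the shoulder, and the carton, glass and dropper bottle look unmoved. The grip was steady at about 47 mm and the wrist force was near zero.
- **Disagreements:** Both cameras showed the fingertips roughly level with the TCP, not 22 mm ahead of it as stated. I set the grasp heights by the pictures, and contact agreed with them. The cap and post positions also differed by 2 to 4 mm between the cameras; I used the close wrist view.

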